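Empty the binding posts out of the tilting jar

TASK

Unscrew the blue cap from the clear jar in the tilting stand (it comes off with about a quarter turn counter-clockwise), lift it off and set it down, top up, on the table clear of the stand. Then swing the stand's lever over to tip the jar, so that both brass binding posts end up in the stand's tray.

Things in the scene. Friction and masses are not known exactly. Their poses are not given: they have to be found in the camera images.
- stand: Fixed grey stand with a wooden catch tray. Origin on the table under the upright clear jar; +y: tray side. In its frame, mm: base x -63..63, y -55..13, table free beyond to y -220; posts at x +-40, top z 104; jar axle along x at y 0, z 90; tray x -75..75, y 13..173, walls 4 thick, 30 high, floor z 12. Jar 40 across, rim z 140, tips only to +y, by 132 deg at most; stays as left.
- lever_ball (a point): Centre of the 18 mm black ball on the end of the tipping lever: 8 mm steel rod, 85 mm from its axle at x -95, y 0, z 60 (stand frame, mm), geared to the jar. Jar upright: it leans 5 deg to -y; jar fully tipped, posts slid out: 55 deg to +y, at a stop. Closed fingertips at z 95, pushed level along +y in the plane x = -95 from y -70 to about y 38, swing it right over (3 to 7 N).
- cap: Blue screw cap on the jar, 57 mm across (59 over ribs), 28 high, white top disc, 40 g. Origin: centre of its open underside (z 116 mm at the start); z up through its top. Two lugs hold it to the jar with 2 mm play; turned 60 to 105 deg counter-clockwise seen from above (aim at 80) it lifts straight off; clockwise it meets a stop. It turns easily and does not rise in turning.
- post_a: Brass binding post, one of two alike, loose in the jar: flange 14 mm across, 3 mm thick, barrel 8 mm across, 18 mm long overall, 12 g. Origin: centre of the flange's outer face; z along the barrel.
- post_b: The other brass binding post, as post_a.
Things that resemble listed ones, but are neither listed nor needed, are in the scene too. What is meant by the cap is not red, and is the larger of those in its own colour.

How it is judged:
By the outcome, as a careful person would: the job done as asked, in the order asked, and still so for the second after the job is handed in, with the robot touching nothing.
It also fails if it takes over 54 s, if anything falls off the work surface, if the arm or the gripper's body presses on something with over 40 N, if the wrist force passes 120 N, or if a joint passes its speed limit or range.

ROBOT

A 6-joint arm with a two-finger parallel gripper is mounted at the origin on the work surface; the furniture and walls round the work are solid. World frame = base frame: x ahead of the robot, y to its left, z up, the work surface at z = 0. Lengths are in m, angles in rad, forces in N, time in s.
With the tool pointing down it reaches from about 0.35 to 0.95 m from the base axis. Payload 17.4 kg.
Tool frame: the origin (TCP) lies at the very end of the fingers, on their centre line; the grasp point (between the pads) lies 19 mm behind it; z points along the fingers, y is the direction in which the jaws open and shut (so a half turn about z gives the same grasp; the last joint's range is limited). The gripper opens to 93 mm and grips with 3 to 60 N. Pads are 15 mm wide; open, the fingers measure 128 mm over their backs; the gripper's body (75 mm by 188 mm) begins 65 mm behind the grasp point.
Start: joints at [-1.22, 0.116, 1.442, -0, 1.584, -0.038], TCP at [0.256, -0.625, 0.219] pointing down, gripper open.
Joint ranges: [-2.83, 2.83], [-0.83, 2.19], [0.07, 2.5], [-1.14, 4.28], [0.01, 3], [-2.97, 2.97]. Speed limits (rad/s): [1.89, 1.89, 2.22, 3.14, 3.14, 3.14].

INTERFACE

Orientations are given as a unit quaternion [w, x, y, z].
In Python, from rig import bot gives the robot as it stands.
- The arm moves only by the tool move_arm, never from a script. Its arguments are lists of equal length, an entry for each row: "fingers": the finger opening in mm, from 0 to 93; "dp": the shift along the world's x, y, z in mm, a list of three; "spin": the turn about the world's z in rad. A call has 1 to 8 rows; each row is the pose to reach, as a shift and turn from the pose measured when the call began; what a row does not reach only later rows make up. A row lasts 1/8 s, in which the tool goes at most 62.5 mm and 10.7 degrees, less where a joint would pass 70% of its speed; a pose out of reach is approached as far as the arm can. A call with a gripper value outside its range is refused whole. The fingers move at their own pace and stop on an object; "force" is the grip in N (left out, the last holds). Time passes only in rows, so rows that repeat a pose let the fingers close. It gives the time, the measured TCP pose, the force and the opening at its end, in the units of the state.
- bot.observe(): the state, without advancing time (a new reading comes with each control period).
- bot.read_camera(name): name is "side" or "top" or "wrist"; returns the picture (480x640x3 uint8, blue, green, red); there is no depth.
- bot.calibration(name): a dict with "K" (3x3 intrinsics, pixels), "k1" (the pictures are not rectified: a ray, as slopes to the right and down, at radius r is drawn at 1 + k1 r^2 times it, then the intrinsics apply), "R" (3x3) and "t" (3): a world point X has camera coordinates R X + t. Camera axes: x right, y down, z forward; pixel columns grow to the right and rows downward; lengths in m; the calibration is good to about 2 mm. A picture is of the moment at which its call begins: read the wrist's pose just before it. calibration takes no time and is no camera call; for the wrist camera it gives the pose at the moment of the call.
- bot.job_done(): hands the job in, once; it reports no verdict.
The state is a dict: "clock": time; "joint_pos": joint angles; "qvel": joint speeds; "effort": joint torques, N m; "tcp_pos": TCP position; "tool_rot": TCP orientation; "force": force on the tool from outside, world axes, zero at the start; "moment": the same for the moment, N m; "grip_width": finger opening in m.
Only numpy, scipy, OpenCV 4.12 (cv2) and the standard library are available. Lean on these libraries where they do the work, as an engineer would, in place of code of your own. Each camera call takes 0.05 s, during which the arm holds its last target.

## Working session

There is one attempt and no reset: what is moved stays moved. The work goes in short steps, Python scripts to look and compute and a tool call to move; the robot and the scene stay as the last step left them, time stands still between calls to the robot, and variables do not carry over. Pictures are saved under pics/ and viewed, and the job is handed in when it is done.

Besides the shell and the picture viewer there is one more tool, called after "Request:" as a command line: name --pt "numbers of a row" for each row, then --argument value for the rest. move_arm: Moves the arm, as the interface text tells. Its arguments: {"type":"object","properties":{"fingers":{"type":"array","items":{"type":"number"}},"dp":{"type":"array","items":{"type":"array","items":{"type":"number"}}},"spin":{"type":"array","items":{"type":"number"}},"force":{"type":"number"}},"required":["fingers","dp","spin"]}

```bash
mkdir -p pics; ls
python3 - <<'E'
from rig import bot
import cv2,json
s=bot.observe();print({k:s[k] for k in('clock','tcp_pos','tool_rot','grip_width','force')})
for n in('side','top'):
    cv2.imwrite(f'pics/{n}0.png',bot.read_camera(n)); c=bot.calibration(n); print(n,c)
E
```

```text
pics
{'clock': 0.0, 'tcp_pos': array([ 0.25579466, -0.62444481,  0.2179059 ]), 'tool_rot': array([-5.82710745e-04,  9.81165470e-01,  1.93168248e-01, -9.30702950e-05]), 'grip_width': 0.0930750217005043, 'force': array([0.31771464, 0.12608255, 0.04955517])}
side {'K': array([[595.56087108,   0.        , 319.1912314 ],
       [  0.        , 595.56087108, 242.47931787],
       [  0.        ,   0.        ,   1.        ]]), 'k1': -0.03542174425007991, 'R': array([[-0.98718076, -0.15860399,  0.01785808],
       [-0.08780545,  0.44624057, -0.89059506],
       [ 0.13328293, -0.88074635, -0.4544464 ]]), 't': array([0.47851662, 0.12092838, 0.8841753 ])}
top {'K': array([[445.50699995,   0.        , 318.65835636],
       [  0.        , 445.50699995, 238.10872687],
       [  0.        ,   0.        ,   1.        ]]), 'k1': -0.002998769979226539, 'R': array([[ 0.02421433, -0.99966661, -0.0089626 ],
       [-0.99577683, -0.02332402, -0.08879472],
       [ 0.08855607,  0.01107485, -0.99600962]]), 't': array([0.05925172, 0.49957319, 0.89909742])}
```

View pics/side0.png

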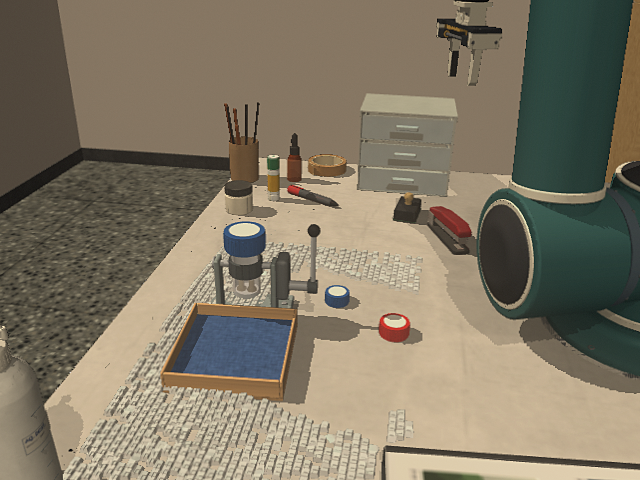

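View pics/top0.png

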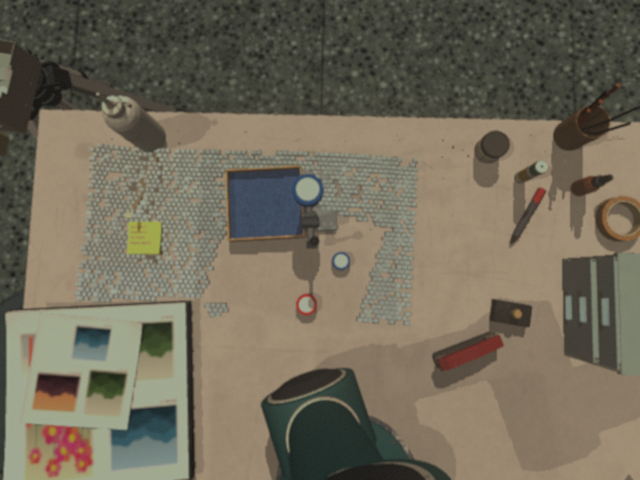

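Candidates for the cap are the large blue one on the jar (side 245,238; top 307,190), a small blue one on the table (side 337,296; top 341,261) and a red one (side 394,326; top 306,304). I choose the one on the jar. Next I'll look at it in enlarged crops.

Run:
```python
import cv2
a=cv2.imread('pics/side0.png')[205:405,150:350]; cv2.imwrite('pics/side0c.png',cv2.resize(a,(600,600),interpolation=cv2.INTER_CUBIC))
a=cv2.imread('pics/top0.png')[150:280,215:375]; cv2.imwrite('pics/top0c.png',cv2.resize(a,(720,585),interpolation=cv2.INTER_CUBIC))
```

```text
(no output)
```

View pics/side0c.png

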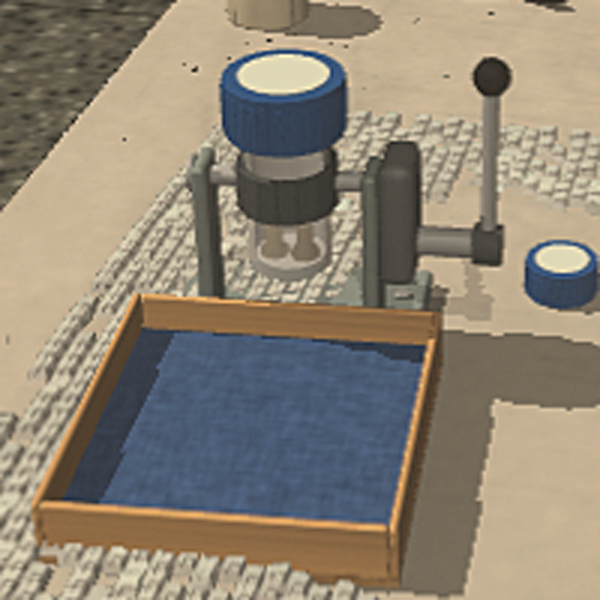

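View pics/top0c.png

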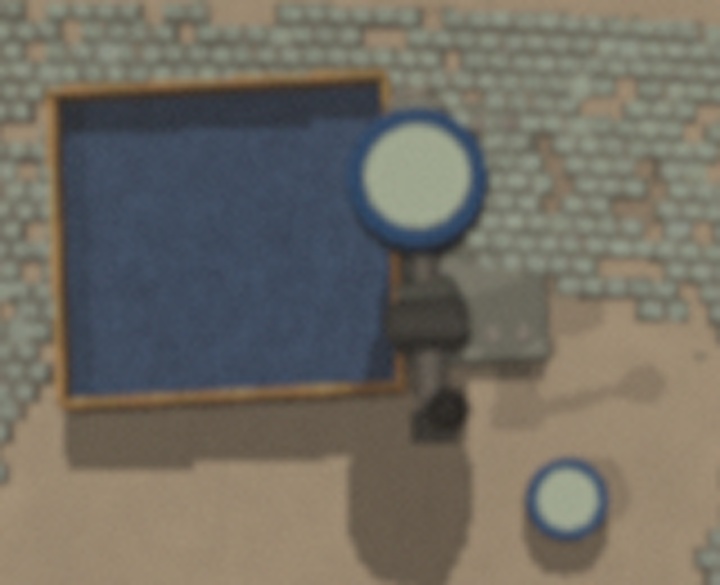

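```bash
cat > h.py <<'E'
import numpy as np, cv2
from scipy.optimize import least_squares
def proj(c,X):
    r=(np.atleast_2d(X)@c['R'].T+c['t']); u=r[:,:2]/r[:,2:]; rr=(u**2).sum(1,keepdims=True)
    u=u*(1+c['k1']*rr); K=c['K']; return u*[K[0,0],K[1,1]]+[K[0,2],K[1,2]]
def ray(c,px):
    K=c['K']; d=np.array([[ (px[0]-K[0,2])/K[0,0],(px[1]-K[1,2])/K[1,1] ]])[0]; u=d.copy()
    for _ in range(20): u=d/(1+c['k1']*(u@u))
    v=c['R'].T@np.r_[u,1]; return -c['R'].T@c['t'], v
def atz(c,px,z):
    o,v=ray(c,px); return o+v*(z-o[2])/v[2]
def S2W(p,X):
    X=np.atleast_2d(X)/1000.; c,s=np.cos(p[2]),np.sin(p[2])
    return np.c_[p[0]+c*X[:,0]-s*X[:,1],p[1]+s*X[:,0]+c*X[:,1],X[:,2]]
E
python3 - <<'E'
from h import *; from rig import bot
X=np.array([[75,173,30],[-75,173,30],[-75,13,30],[75,13,30],[0,0,144],[-95,-7.4,144.7]])
T=np.array([[226.1,170],[229.4,240.7],[305.2,236.2],[300.6,166],[307.7,189.3],[314.1,241.1]])
S=np.array([[162.3,373],[282.7,381],[296.7,310.3],[196,303.7],[244.3,229.7],[314,230.7]])
ct,cs=bot.calibration('top'),bot.calibration('side')
for nm,f in (('both',lambda p:np.r_[(proj(ct,S2W(p,X))-T).ravel(),(proj(cs,S2W(p,X))-S).ravel()]),('top',lambda p:(proj(ct,S2W(p,X))-T).ravel()),('side',lambda p:(proj(cs,S2W(p,X))-S).ravel())):
    r=least_squares(f,[.6,.05,0],x_scale=.01); print(nm,r.x.round(4)); print(r.fun.reshape(-1,2).round(1).tolist())
p=r.x
for z in(144,):print(atz(ct,T[4],.144),atz(cs,S[4],.144))
print(atz(ct,(341,261),.02),atz(ct,(306,304),.02))
print('bounds',[atz(ct,q,0).round(3).tolist() for q in((370,225),(360,320),(410,320),(230,265),(210,300),(40,110),(600,120))])
E
```

```text
both [0.5758 0.0913 0.0829]
[[-1.2, -0.5], [-1.6, 0.4], [0.3, 0.3], [0.9, -1.1], [0.3, -0.1], [1.0, -0.1], [-1.6, 0.7], [1.0, 1.0], [1.4, -2.0], [-1.0, -1.4], [0.5, 0.3], [0.4, -0.1]]
top [0.5755 0.0912 0.0816]
[[-1.1, -0.4], [-1.6, 0.5], [0.3, 0.5], [1.0, -0.9], [0.3, 0.1], [0.9, 0.1]]
side [0.576  0.0913 0.0839]
[[-1.7, 0.7], [1.0, 1.0], [1.3, -2.1], [-1.1, -1.4], [0.4, 0.3], [0.3, -0.2]]
[0.57556497 0.09179576 0.144     ] [0.57674981 0.09063331 0.144     ]
[0.45190308 0.0239124  0.02      ] [0.36220056 0.09379721 0.02      ]
bounds [[0.531, -0.037, 0.0], [0.331, -0.019, 0.0], [0.333, -0.123, 0.0], [0.439, 0.257, 0.0], [0.364, 0.296, 0.0], [0.767, 0.689, 0.0], [0.77, -0.53, 0.0]]
```

Run:
```python
from h import *; from rig import bot
ct,cs=bot.calibration('top'),bot.calibration('side')
for q in((358,190),(455,192)):print(atz(cs,q,0).round(3))
b=atz(cs,(358,190),0)
for h in(.1,.13,.15,.2):print(h,proj(cs,[b[0],b[1],h]).round(0),proj(ct,[b[0],b[1],h]).round(0))
print(proj(cs,[.256,-.625,.219]),proj(ct,[.256,-.625,.219]))
for q in((240,180),(274,200),(294,180),(238,214)):print(atz(cs,q,0).round(3))
```

```text
[ 0.468 -0.443  0.   ]
[ 0.252 -0.476  0.   ]
0.1 [[360. 147.]] [[592. 257.]]
0.13 [[361. 134.]] [[601. 256.]]
0.15 [[361. 125.]] [[608. 256.]]
0.2 [[362. 101.]] [[628. 254.]]
[[461.54810587  79.92555611]] [[757.32389123 390.93294161]]
[ 0.743 -0.449  0.   ]
[ 0.639 -0.349  0.   ]
[ 0.62  -0.475  0.   ]
[ 0.694 -0.264  0.   ]
```

Request:
move_arm --fingers '[93,93,88,84,80,80,80,80]' --pt "0 0 50" --pt "25 50 55" --pt "50 105 55" --pt "75 160 55" --pt "100 215 55" --pt "125 270 55" --pt "150 325 55" --pt "170 380 55" --spin '[0,-0.1,-0.25,-0.4,-0.55,-0.7,-0.85,-1.0]' --force 20

```text
clock: 1.1
tcp_pos: [0.4262, -0.2425, 0.2728]
tool_rot: [-0.001, 0.953, -0.303, 0.0]
force: [0.9, -1.4, -0.0]
grip_width: 0.0801
```

Request:
move_arm --fingers '[80,80,80,80,80,80,80,80]' --pt "25 55 0" --pt "50 110 0" --pt "75 165 0" --pt "100 220 -15" --pt "125 275 -30" --pt "150 334 -55" --pt "150 334 -60" --pt "150 334 -60" --spin '[0,0,0,0,0,0,0,0]'

```text
clock: 2.1
tcp_pos: [0.5759, 0.0915, 0.212]
tool_rot: [-0.0, 0.953, -0.303, -0.001]
force: [-0.6, -0.6, 0.2]
grip_width: 0.0802
```

Run:
```python
from rig import bot
from h import *
s=bot.observe();print(s['clock'],s['tcp_pos'],s['joint_pos'].round(2))
for n in('side','wrist'):
    c=bot.calibration(n);im=bot.read_camera(n);cv2.imwrite(f'pics/{n}1.png',im)
    print(n,proj(c,[[.5758,.0913,.144]]).round(1), proj(c,[s['tcp_pos']]).round(1))
```

```text
2.1 [0.57585642 0.09148422 0.21201366] [ 0.11 -0.08  1.65  0.    1.57  2.3 ]
side [[244.8 230. ]] [[242.8 183.6]]
wrist [[314.1 247.9]] [[313.4 285.2]]
```

View pics/wrist1.png

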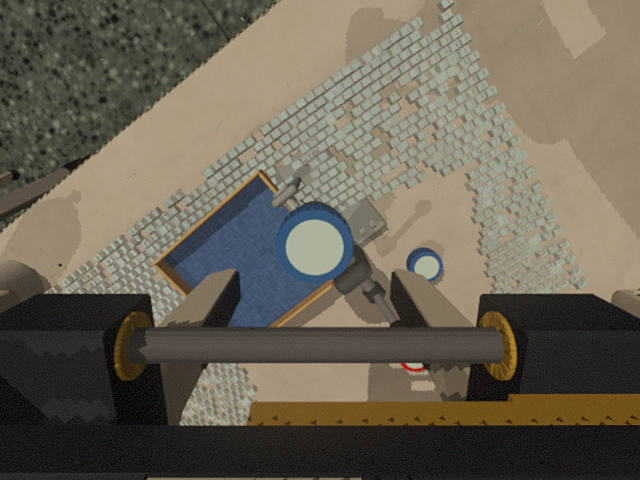

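View pics/side1.png

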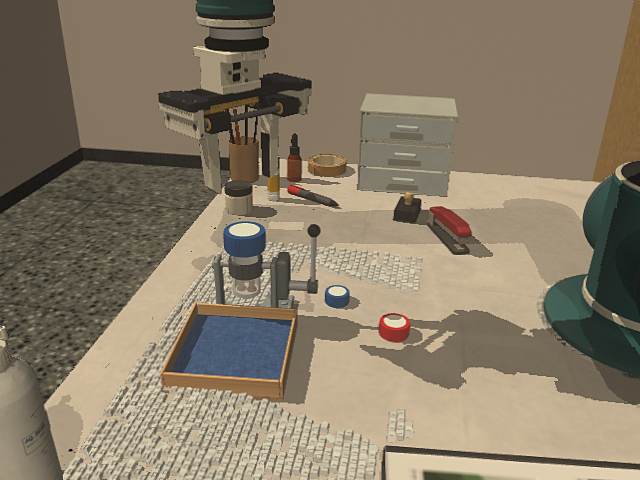

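The wrist picture shows the cap disc at (314,247), against a predicted (314.1,247.9), so the jaws are centred over it. Next I descend and grip.

Request:
move_arm --fingers '[80,80,80,80,60,55,50,50]' --pt "0 0 -35" --pt "0 0 -65" --pt "0 0 -93" --pt "0 0 -93" --pt "0 0 -93" --pt "0 0 -93" --pt "0 0 -93" --pt "0 0 -93" --spin '[0,0,0,0,0,0,0,0]' --force 20

```text
clock: 3.2
tcp_pos: [0.5765, 0.0905, 0.1216]
tool_rot: [-0.001, 0.953, -0.304, 0.001]
force: [-0.9, -1.7, 7.1]
grip_width: 0.0571
```

Request:
move_arm --fingers '[50,50,50,50,50,50,50,50]' --pt "0 0 0" --pt "0 0 0" --pt "0 0 0" --pt "0 0 0" --pt "0 0 0" --pt "0 0 0" --pt "0 0 0" --pt "0 0 0" --spin '[0.15,0.33,0.51,0.69,0.87,1.05,1.23,1.4]'

```text
clock: 4.2
tcp_pos: [0.5768, 0.0909, 0.122]
tool_rot: [-0.002, 0.923, 0.384, 0.001]
force: [1.8, 3.6, -0.7]
grip_width: 0.0578
```

Request:
move_arm --fingers '[50,50,50,50]' --pt "0 0 0" --pt "0 0 3" --pt "0 0 7" --pt "0 0 7" --spin '[0,0,0,0]'

```text
clock: 4.7
tcp_pos: [0.5769, 0.0909, 0.1295]
tool_rot: [-0.002, 0.923, 0.384, 0.001]
force: [-0.8, 2.6, 0.1]
grip_width: 0.0572
```

Request:
move_arm --fingers '[50,50,50,50,50,50]' --pt "0 0 15" --pt "0 0 35" --pt "0 0 60" --pt "0 0 80" --pt "0 0 80" --pt "0 0 80" --spin '[0,0,0,0,0,0]'

```text
clock: 5.45
tcp_pos: [0.5767, 0.0909, 0.2088]
tool_rot: [-0.002, 0.923, 0.384, 0.001]
force: [-0.4, 0.7, -0.8]
grip_width: 0.0572
```

Run:
```python
from rig import bot
from h import *
s=bot.observe();print(s['clock'],s['tcp_pos'],s['force'],s['grip_width'])
im=bot.read_camera('side');a=im[120:400,140:500];cv2.imwrite('pics/side2.png',cv2.resize(a,None,fx=2,fy=2,interpolation=cv2.INTER_CUBIC))
```

```text
5.45 [0.57672584 0.09089002 0.2087935 ] [-0.41615665  0.6690773  -0.80599507] 0.0571835911679685
```

View pics/side2.png

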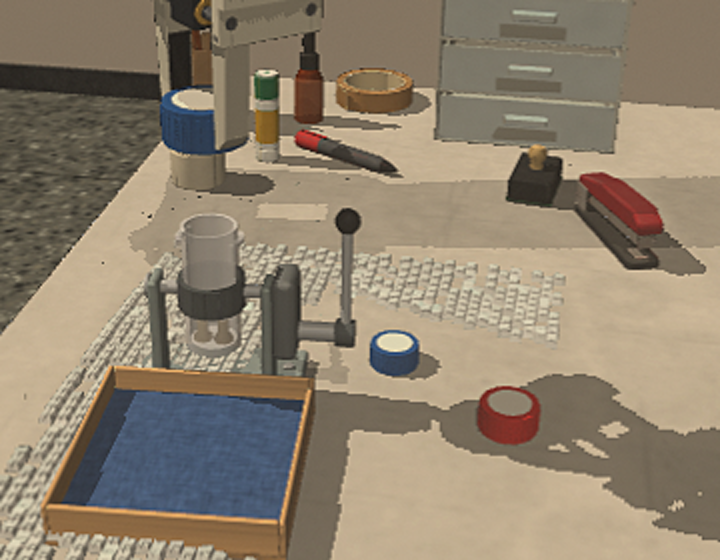

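The cap is off and held (crop 203,120), and the jar is open and upright with both posts inside (crop 200,330 and 222,330). I'll set the cap down on bare table near (0.50, -0.22).

Request:
move_arm --fingers '[50,50,50,50,50,50,50,50]' --pt "-10 -50 0" --pt "-25 -100 0" --pt "-40 -160 0" --pt "-55 -220 0" --pt "-70 -275 0" --pt "-77 -311 -20" --pt "-77 -311 -60" --pt "-77 -311 -110" --spin '[0,0,0,0,0,0,0,0]'

```text
clock: 6.5
tcp_pos: [0.4993, -0.2207, 0.097]
tool_rot: [-0.002, 0.924, 0.383, 0.001]
force: [1.0, 0.3, -0.9]
grip_width: 0.057
```

Run:
```python
from rig import bot
from h import *
s=bot.observe();print(s['clock'],s['tcp_pos'],s['force'],s['grip_width'])
c=bot.calibration('side');print(proj(c,[s['tcp_pos'],[.5,-.22,0],[.5,-.22,.028]]).round(0))
im=bot.read_camera('side');a=im[120:320,250:500];cv2.imwrite('pics/side3.png',cv2.resize(a,None,fx=3,fy=3,interpolation=cv2.INTER_CUBIC))
```

```text
6.5 [ 0.49931408 -0.22071099  0.09702258] [ 1.00672913  0.29674598 -0.87385623] 0.0569660901102894
[[331. 184.]
 [330. 231.]
 [330. 218.]]
```

View pics/side3.png

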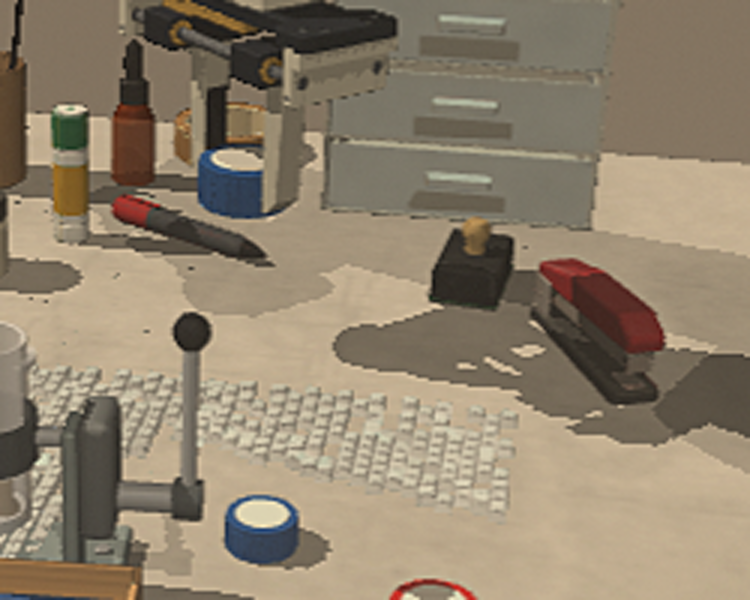

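The target point at crop (240,333) is bare table.

Request:
move_arm --fingers '[50,50,50,50,50]' --pt "0 0 -40" --pt "0 0 -70" --pt "0 0 -82" --pt "0 0 -86" --pt "0 0 -88" --spin '[0,0,0,0,0]'

```text
clock: 7.18
tcp_pos: [0.497, -0.219, 0.0041]
tool_rot: [-0.005, 0.924, 0.383, -0.002]
force: [-14.3, 10.0, 27.7]
grip_width: 0.0574
```

Request:
move_arm --fingers '[50,50,50]' --pt "0 0 2" --pt "0 0 2" --pt "0 0 2" --spin '[0,0,0]'

```text
clock: 7.55
tcp_pos: [0.4972, -0.2191, 0.0064]
tool_rot: [-0.005, 0.924, 0.383, -0.002]
force: [-0.4, 0.2, -1.4]
grip_width: 0.0575
```

Request:
move_arm --fingers '[50,75,90,90,90,90,90,90]' --pt "0 0 -1" --pt "0 0 -1" --pt "0 0 -1" --pt "0 0 -1" --pt "0 0 20" --pt "0 0 60" --pt "0 0 110" --pt "0 0 140" --spin '[0,0,0,0,0,0,0,0]'

```text
clock: 8.55
tcp_pos: [0.4976, -0.2193, 0.1491]
tool_rot: [-0.004, 0.924, 0.383, -0.001]
force: [0.4, -0.5, -0.7]
grip_width: 0.0904
```

Run:
```python
from rig import bot
from h import *
s=bot.observe();print(s['clock'],s['tcp_pos'],s['force'],s['grip_width'],s['joint_pos'].round(2))
im=bot.read_camera('side');a=im[120:320,200:450];cv2.imwrite('pics/side4.png',cv2.resize(a,None,fx=3,fy=3,interpolation=cv2.INTER_CUBIC))
p=[.5758,.0913,.083]
print(S2W(p,[[-95,-90,95],[-95,-70,95],[-95,38,95]]))
```

```text
8.55 [ 0.4975601  -0.21927386  0.14909487] [ 0.3687668  -0.524168   -0.70694559] 0.09041131376217926 [-0.46 -0.14  1.81  0.    1.48  0.32]
[[ 0.48858847 -0.00626612  0.095     ]
 [ 0.48693037  0.01366503  0.095     ]
 [ 0.47797666  0.12129323  0.095     ]]
```

View pics/side4.png

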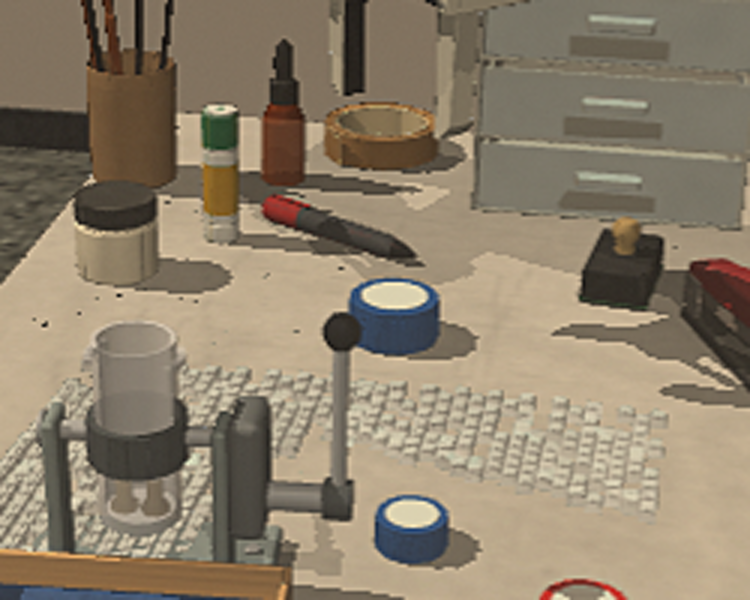

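The blue cap stands top up on the table (crop 395,315), well clear of the stand. Next I go to the lever with closed fingers, jaws along the stand's x.

Request:
move_arm --fingers '[60,30,0,0,0,0,0,0]' --pt "0 20 0" --pt "0 60 0" --pt "-3 110 0" --pt "-6 160 0" --pt "-9 200 -20" --pt "-9 213 -40" --pt "-9 213 -54" --pt "-9 213 -54" --spin '[0.1,0.25,0.4,0.55,0.7,0.87,0.87,0.87]'

```text
clock: 9.6
tcp_pos: [0.4891, -0.0072, 0.0977]
tool_rot: [-0.003, 0.677, 0.736, -0.002]
force: [-0.4, 0.9, 0.0]
grip_width: 0.0146
```

Request:
move_arm --fingers '[0,0,0,0,0,0,0,0]' --pt "-1 15 -3" --pt "-3 30 -3" --pt "-4 45 -3" --pt "-5 60 -3" --pt "-6 70 -3" --pt "-6 76 -3" --pt "-7 82 -3" --pt "-7 88 -3" --spin '[0,0,0,0,0,0,0,0]'

```text
clock: 10.6
tcp_pos: [0.482, 0.0804, 0.0945]
tool_rot: [-0.003, 0.678, 0.735, -0.002]
force: [-1.1, -8.1, -1.3]
grip_width: 0.0006
```

Run:
```python
from rig import bot
from h import *
s=bot.observe();print(s['clock'],s['tcp_pos'],s['force'],s['grip_width'])
im=bot.read_camera('side');a=im[150:400,140:440];cv2.imwrite('pics/side5.png',cv2.resize(a,None,fx=2.4,fy=2.4,interpolation=cv2.INTER_CUBIC))
```

```text
10.6 [0.48195743 0.08044132 0.09446228] [-1.1462208  -8.09003076 -1.2531364 ] 0.000600830935417733
```

View pics/side5.png

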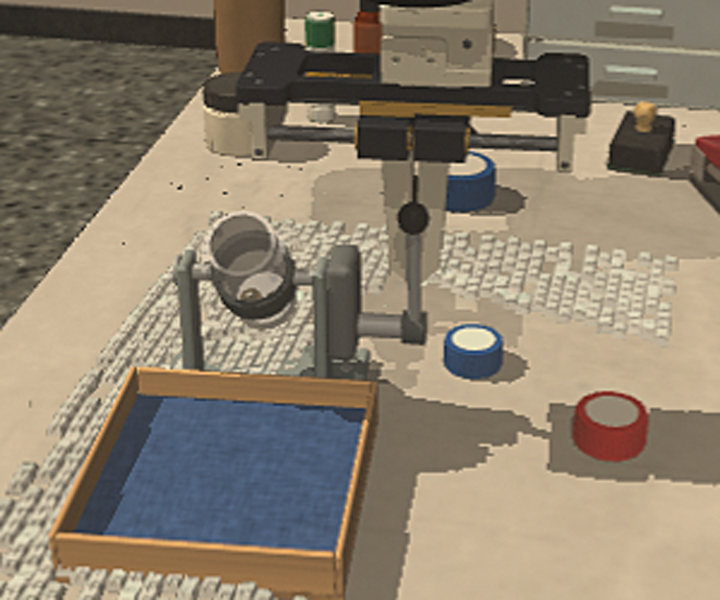

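The jar is tipping with the lever (ball at crop 413,217). I keep pushing slowly.

Request:
move_arm --fingers '[0,0,0,0,0,0,0,0]' --pt "0 5 0" --pt "-1 10 0" --pt "-1 15 0" --pt "-2 20 0" --pt "-2 25 0" --pt "-3 30 0" --pt "-3 34 0" --pt "-3 37 0" --spin '[0,0,0,0,0,0,0,0]'

```text
clock: 11.65
tcp_pos: [0.4789, 0.1176, 0.0942]
tool_rot: [-0.003, 0.678, 0.735, -0.003]
force: [0.4, -6.1, 1.5]
grip_width: 0.0003
```

Run:
```python
from rig import bot
from h import *
s=bot.observe();print(s['clock'],s['tcp_pos'],s['force'],s['grip_width'])
im=bot.read_camera('side');a=im[150:400,140:440];cv2.imwrite('pics/side6.png',cv2.resize(a,None,fx=2.4,fy=2.4,interpolation=cv2.INTER_CUBIC))
```

```text
11.65 [0.47889623 0.11759655 0.09421937] [ 0.38679556 -6.07975152  1.52887102] 0.0003475535957203846
```

View pics/side6.png

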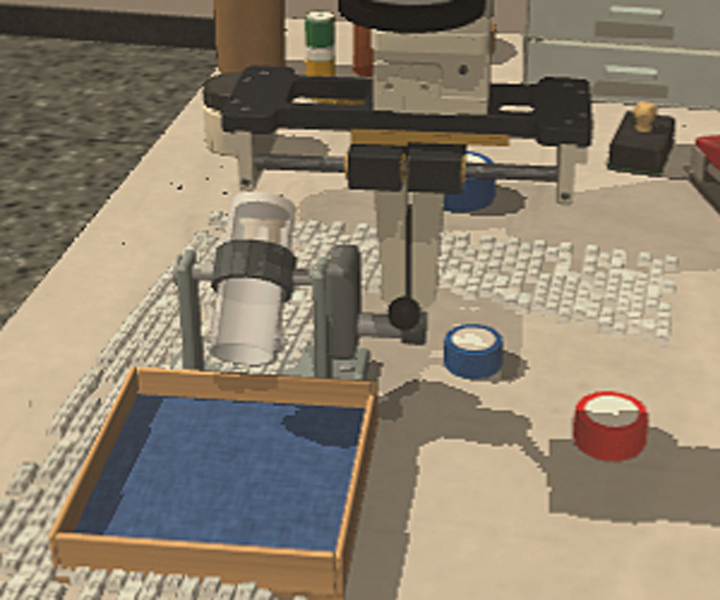

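The jar is mouth-down but not yet at the stop. I'll push a bit further and watch the force.

Request:
move_arm --fingers '[0,0,0,0]' --pt "0 3 0" --pt "0 5 0" --pt "0 5 0" --pt "0 5 0" --spin '[0,0,0,0]'

```text
clock: 12.2
tcp_pos: [0.4791, 0.1216, 0.0945]
tool_rot: [-0.002, 0.678, 0.735, -0.003]
force: [0.7, -14.2, 4.4]
grip_width: 0.0006
```

Run:
```python
from rig import bot
from h import *
s=bot.observe();print(s['clock'],s['tcp_pos'],s['force'],s['grip_width'])
im=bot.read_camera('side');a=im[200:400,150:390];cv2.imwrite('pics/side7.png',cv2.resize(a,None,fx=3,fy=3,interpolation=cv2.INTER_CUBIC))
```

```text
12.2 [0.47914159 0.12155247 0.09452903] [  0.69530191 -14.16349267   4.35543251] 0.0005942907702211399
```

View pics/side7.png

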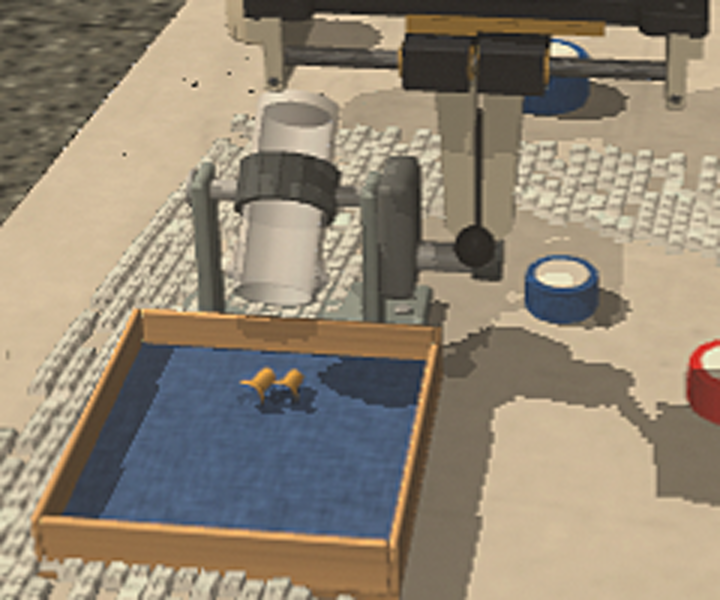

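The force has risen to 14 N at the stop, and both posts are in flight just above the tray (crop 262,380 and 292,380). I back off along -y and then lift.

Request:
move_arm --fingers '[0,0,0,0,0,0,0,0]' --pt "0 -5 0" --pt "1 -20 0" --pt "3 -45 0" --pt "6 -80 0" --pt "9 -120 0" --pt "9 -160 10" --pt "9 -180 60" --pt "9 -190 110" --spin '[0,0,0,0,0,0,0,0]'

```text
clock: 13.25
tcp_pos: [0.4875, -0.0701, 0.2055]
tool_rot: [-0.002, 0.679, 0.735, -0.004]
force: [-0.2, 0.4, 0.1]
grip_width: 0.0004
```

Run:
```python
from rig import bot
from h import *
s=bot.observe();print(s['clock'],s['tcp_pos'],s['force'])
im=bot.read_camera('side');a=im[150:400,140:440];cv2.imwrite('pics/side8.png',cv2.resize(a,None,fx=2.4,fy=2.4,interpolation=cv2.INTER_CUBIC))
im=bot.read_camera('top');a=im[150:300,215:475];cv2.imwrite('pics/top8.png',cv2.resize(a,None,fx=3,fy=3,interpolation=cv2.INTER_CUBIC))
```

```text
13.25 [ 0.487502   -0.07007996  0.2054869 ] [-0.24618104  0.42630802  0.06026282]
```

View pics/side8.png

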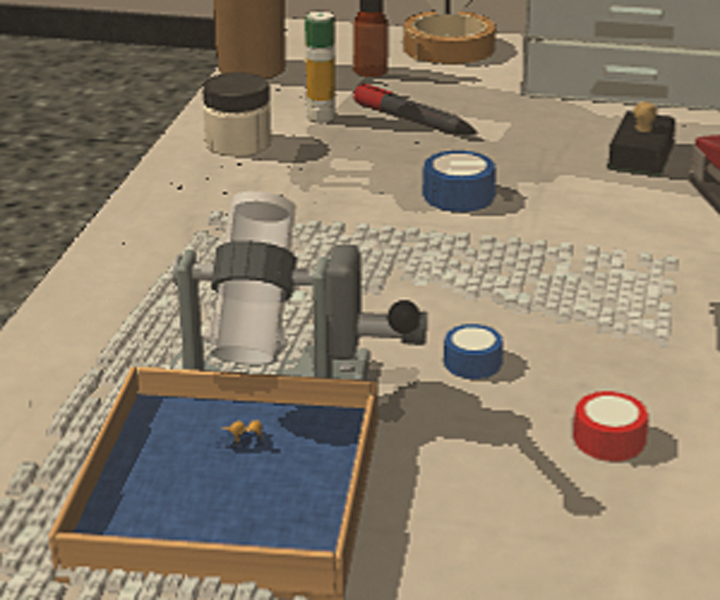

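View pics/top8.png

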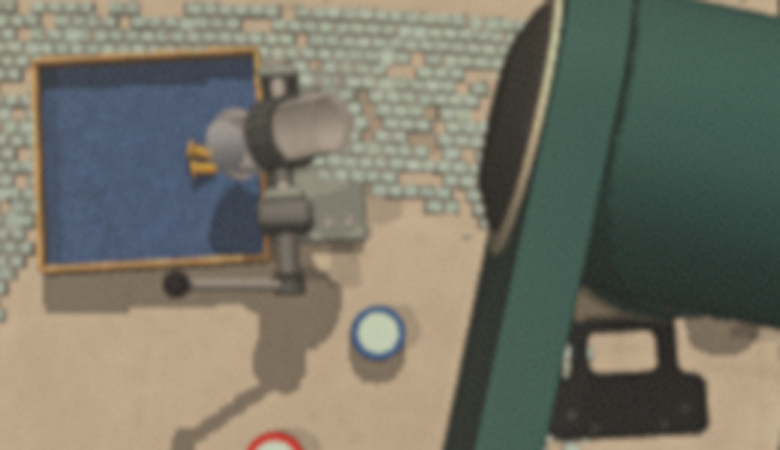

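Both posts rest on the tray floor (side crop 237,428 and 256,428; top crop 200,160). The jar is fully tipped, the cap is upright at side crop (459,180), and the robot touches nothing, so I hand in.

```bash
python3 -c "
from rig import bot
print(bot.job_done())"
```

```text
the job is handed in; nothing more can be done
None
```

The task is done and was handed in at about 13.4 s of the 54 s allowed.

- **Cap:** I turned the blue cap about 80° counter-clockwise and lifted it off with almost no resistance. I set it down top up on bare table near (0.50, -0.22) m, well clear of the stand.
- **Jar and posts:** I then pushed the lever over to its stop with closed fingers, which tipped the jar fully. In the last side and top pictures both brass posts lie on the tray floor.
- **Robot at hand-in:** it had backed off and was touching nothing; the wrist force read about 0.5 N.

The forces stayed well under the limits, with two readings a little high. Setting the cap down briefly read about 33 N at the wrist (28 N of it vertical), because I went 1–2 mm too low; I eased that off before opening the fingers. The lever read 14 N at its stop, above the 3–7 N quoted for the swing. No check failed at the end, but the last top picture did not show the cap because the arm hid it, so its final position rests on the side picture.

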